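# Flag an empty fastener compartment for refilling

### The arm

A 7-joint arm with a two-finger parallel gripper is mounted at the origin on the work surface. World frame = base frame: x ahead of the robot, y to its left, z up, the work surface at z = 0. Lengths are in mm, angles in rad, forces in N, time in s.
With the tool pointing down it reaches from about 350 to 900 mm from the base axis. Payload 8.1 kg.
Tool frame: the origin (TCP) lies at the very end of the fingers, on their centre line; the grasp point (between the pads) lies 19 mm behind it; z points along the fingers, y is the direction in which the jaws open and shut (so a half turn about z gives the same grasp; the last joint's range is limited). The gripper opens to 92 mm and grips with 3 to 60 N. Pads are 19 mm wide; open, the fingers measure 130 mm over their backs; the gripper's body (75 mm by 190 mm) begins 47 mm behind the grasp point.
Start: joints at [-1.391, 0.434, 0.025, 1.573, -0.012, 1.134, -0.075], TCP at [174.431, 600.181, 189.742] pointing down, gripper open.
Joint ranges: [-2.62, 2.62], [-0.44, 2.09], [-1.27, 1.32], [0.08, 2.57], [-1.32, 4.46], [0.12, 2], [-2.74, 2.74]. Speed limits (rad/s): [2.22, 2.22, 3.01, 3.01, 3.14, 3.14, 3.14].

### API

Orientations are given as a unit quaternion [w, x, y, z].
In Python, from plant import manip gives the robot as it stands. The module is installed in compiled form; this text tells all that it offers. Calls block until the motion is done:
- manip.goto(position, orientation): joint-space move of the TCP to a pose.
- manip.servo_line(position, frame=None, feed=150, f_stop=None): straight line of the TCP; frame=None keeps the orientation; feed is the mean speed in mm/s. With f_stop (N) it stops when the force on the tool has changed by that much, and returns True; else False.
- manip.goto_joints(angles): joint-space move.
- manip.command_gripper(opening, newtons=None): finger opening in mm; newtons is the grip in N (None keeps the last); returns when the fingers have stopped.
- manip.sleep(seconds).
- manip.inverse_kinematics(position, orientation): joint angles nearest the present ones, or None.
- manip.camera(name): name is "scene" or "top" or "wrist"; returns (picture, depth): 420x560x3 uint8, blue, green, red; 420x560 float32, mm along the optical axis (not along the pixel's ray), 0 where there is no reading.
- manip.get_calibration(name): a dict with "mtx" (3x3 intrinsics, pixels), "dist_coeffs" ([k1, k2, p1, p2, k3] as OpenCV has them; the pictures are not rectified), "pose" (4x4, takes a point from camera to world coordinates). Camera axes: x right, y down, z forward; pixel columns grow to the right and rows downward; lengths in mm; the calibration is good to about 2 mm. A picture is of the moment at which its call begins: read the wrist's pose just before it. get_calibration takes no time and is no camera call; for the wrist camera it gives the pose at the moment of the call.
A pose or a line that the arm cannot do raises manip.Unreachable and nothing moves.
- manip.sign_off(): hands the job in, once; it reports no verdict.
Readings, each from a call of its own:
- manip.get_clock(): time.
- manip.get_q(): joint angles.
- manip.get_dq(): joint speeds.
- manip.get_joint_efforts(): joint torques, N m.
- manip.get_ee_pos(): TCP position.
- manip.get_ee_rot(): TCP orientation.
- manip.get_wrist_force(): force on the tool from outside, world axes, zero at the start.
- manip.get_ft_torque(): the same for the moment, N m.
- manip.get_width(): finger opening in mm.
Only numpy, scipy, OpenCV 4.12 (cv2) and the standard library are available. Lean on these libraries where they do the work, as an engineer would, in place of code of your own. Each camera call takes 0.05 s, during which the arm holds its last target.

### The job

Show the overhead stock camera what needs refilling and from where, touching nothing but the button: first point with the fingertips at the middle of the one completely empty compartment of the fastener case (not the one with a few washers left), a couple of centimetres above its mouth, and stay there for a good second. Then point in the same way at the middle of the top of the low oblong carton for a good second. Last, press the button on the small square box gently all the way down, let it come up, and raise the hand about 10 cm clear of it.

Things in the scene. Friction and masses are not known exactly. Their poses are not given: they have to be found in the camera images.
- case: open black fastener case, fixed, 170 (x) x 320 mm (y), rim 40 mm high, origin under its centre; 2 x 4 compartments of about 79 x 75 mm, centres at x = +-40, y = +-40 and +-119 mm. Clear lid flat on the +x side to x = 255 mm, 15 mm high; carrying handle on the -x side to x = -122 mm. Seven compartments hold fixed screws, nuts, washers below the rim (one only four washers), one is empty; which varies
- empty_mouth (a point): centre of the mouth of the completely empty compartment, at rim height, 40 mm above the table; z up
- flat_carton_top (a point): centre of the top face of the low oblong white carton, loose, 90 x 60 mm and 35 mm high, about 0.35 kg; x axis along its 90 mm side, z up
- tall_carton_top (a point): centre of the top face of the tall white carton, loose, 46 x 46 mm and 75 mm high; leave alone
- cube_carton_top (a point): centre of the top face of the cube-shaped white carton, loose, 48 mm on every side; leave alone
- station: grey square button box, fixed, 80 x 80 mm and 26 mm high, with one round grey push button in its own low housing on the middle of the top. Origin: centre of its underside
- confirm (a joint): travel of the push button: 0 when up, 0.006 m when fully down; spring return, about 5 N fully down
- confirm_top (a point): centre of the top face of the round push button (32 mm across); pressed straight down
- threadlock: small white bottle, 26 mm across, 58 mm high, standing among the cartons; origin at its foot; leave alone

How it is judged (in metres and radians):
On the way, in this order (a step that is already met when the one before it is completed fails the run):
1. the fingertips point at the empty compartment from just above its mouth (horizontal distance between the grasp point and empty_mouth below 0.025 m and z of the grasp point in the frame of empty_mouth below 0.075 m), for 0.8 s.
2. then they point at the top of the low oblong carton from just above it (horizontal distance between the grasp point and flat_carton_top below 0.025 m and z of the grasp point in the frame of flat_carton_top below 0.075 m), for 0.8 s.
3. then the fingertips press the button down (value of joint confirm above 0.004 m and contact force between the fingers and station above 0.5 N), for 0.05 s.
At the end, for the whole second after the job is handed in: After both dwells (0.8 s, grasp point within 25 mm sideways of the place and at most 75 mm above it: fingertips up to about 55 mm above) and the press (4 mm or more): button up, grasp point over 80 mm from it, cartons and bottle within 8 mm of its start (distance of each of flat_carton_top, tall_carton_top, cube_carton_top, threadlock from where it was at the start of the episode below 0.008 m and value of joint confirm below 0.0015 m and distance between the grasp point and confirm_top above 0.08 m); the robot touches nothing.
It fails at once if the robot touches something other than the button box (more than 1 N) ((contact force between the fingers and anything else above 1 N and contact force between the fingers and station below 0.5 N) or (contact force between the arm and anything else above 1 N and contact force between the arm and station below 0.5 N)).
It fails at once if a carton or the small bottle is moved, lifted or carried (more than 15 mm) (distance of any of flat_carton_top, tall_carton_top, cube_carton_top, threadlock from where it was at the start of the episode above 0.015 m).
It fails at once if the button box is pressed with more than 30 N (contact force between any of the fingers, the arm and station above 30 N).
It also fails if it takes over 48 s, if anything falls off the work surface, if the arm or the gripper's body presses on something with over 40 N, if the wrist force passes 120 N, or if a joint passes its speed limit or range.

## Working session

There is one attempt and no reset: what is moved stays moved. The work goes in short steps, each a Python script; the robot and the scene stay as the last script left them, time stands still between calls to the robot, and variables do not carry over. Pictures are saved under pics/ and viewed, and the job is handed in when it is done.

```bash
mkdir -p pics
python3 - <<'E'
from plant import manip
import cv2,numpy as np
print(manip.get_clock(),manip.get_ee_pos(),manip.get_ee_rot(),manip.get_width())
for n in("top","scene"):
    im,d=manip.camera(n); c=manip.get_calibration(n)
    cv2.imwrite(f"pics/{n}0.png",im); np.savez(f"{n}0.npz",im=im,d=d,**c)
    print(n,np.round(c["mtx"],1).tolist(),c["dist_coeffs"],np.round(c["pose"],3).tolist())
E
```

```text
0.0 [174.30014761 599.61031577 188.93563079] [-4.17495128e-05  1.40954066e-01  9.90015818e-01 -7.93902662e-04] 92.18816229814205
top [[542.1, 0.0, 270.3], [0.0, 542.1, 204.0], [0.0, 0.0, 1.0]] [-0.06637774  0.          0.          0.          0.        ] [[-0.03, -0.988, 0.149, 355.619], [-1.0, 0.031, 0.005, -3.761], [-0.009, -0.148, -0.989, 1317.802], [0.0, 0.0, 0.0, 1.0]]
scene [[525.3, 0.0, 276.4], [0.0, 525.3, 218.3], [0.0, 0.0, 1.0]] [-0.12904243  0.          0.          0.          0.        ] [[0.704, 0.387, -0.595, 1112.034], [0.71, -0.39, 0.587, -578.061], [-0.005, -0.836, -0.549, 611.156], [0.0, 0.0, 0.0, 1.0]]
```

View pics/top0.png

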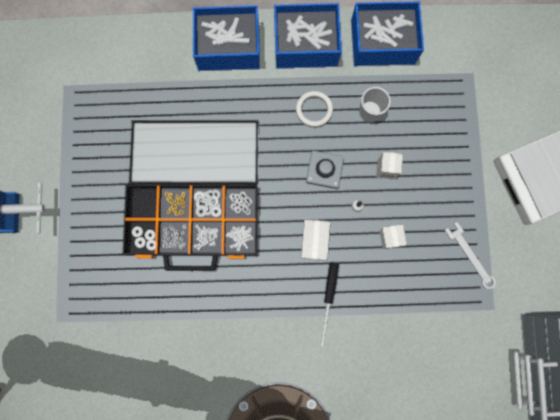

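View pics/scene0.png

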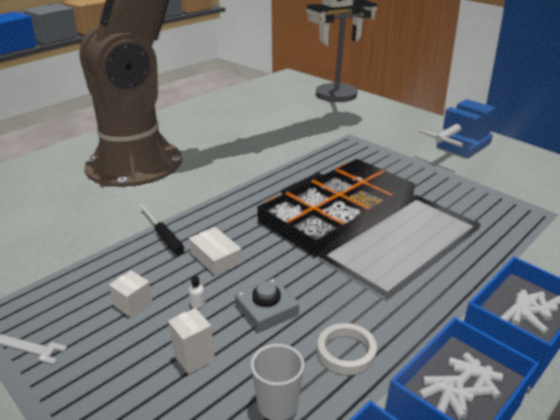

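Top view: the case is at the left, with its black, seemingly empty compartment at about (142,202). Four washers are below it at (144,238). The flat carton is at (316,240), the button at (325,168), and the bottle at (358,206). The tall and cube cartons are at (391,163) and (394,237). Next I'll zoom in and measure.

```bash
cat > h.py <<'E'
import cv2,numpy as np
def load(n):
    z=np.load(n); return z["im"],z["d"],dict(mtx=z["mtx"],dist_coeffs=z["dist_coeffs"],pose=z["pose"])
def ray(c,uv):
    p=cv2.undistortPoints(np.float64(uv).reshape(-1,1,2),np.float64(c["mtx"]),np.float64(c["dist_coeffs"])).reshape(-1,2)
    r=np.c_[p,np.ones(len(p))]; P=np.array(c["pose"]); return P[:3,3],r@P[:3,:3].T
def plane(c,uv,z):
    o,r=ray(c,uv); return o+r*((z-o[2])/r[:,2])[:,None]
def proj(c,X):
    T=np.linalg.inv(c["pose"]); rv=cv2.Rodrigues(T[:3,:3])[0]
    return cv2.projectPoints(np.float64(X).reshape(-1,3),rv,T[:3,3],np.float64(c["mtx"]),np.float64(c["dist_coeffs"]))[0].reshape(-1,2)
def deproj(c,d):
    h,w=d.shape; u,v=np.meshgrid(np.arange(w),np.arange(h))
    o,r=ray(c,np.c_[u.ravel(),v.ravel()]); X=o+r*d.reshape(-1,1); return X.reshape(h,w,3)
E
python3 - <<'E'
from h import *
im,d,c=load("top0.npz"); X=deproj(c,d)
for n,(u,v) in dict(case_empty=(142,202),washers=(151,248),table=(290,200),flat=(316,240),btn=(325,168),tall=(391,158),cube=(394,233),bottle=(358,206)).items(): print(n,X[v,u].round(1))
cr=cv2.resize(im[110:280,110:260],None,fx=4,fy=3.5,interpolation=cv2.INTER_CUBIC); cv2.imwrite("pics/z1.png",cr)
cr=cv2.resize(im[140:270,290:420],None,fx=4.5,fy=4.5,interpolation=cv2.INTER_CUBIC); cv2.imwrite("pics/z2.png",cr)
# orange dividers
hsv=cv2.cvtColor(im,cv2.COLOR_BGR2HSV)
Z=X[...,2]
# cartons: white low-sat; tops by height
for n,(u,v),z0 in(("flat",(316,240),35),("tall",(391,158),75),("cube",(394,233),48),("station",(325,168),26),("btn",(325,168),40)):
    sub=np.zeros(Z.shape,np.uint8); R=32; sub[v-R:v+R,u-R:u+R]=1
    m=((abs(Z-z0)<8)&(sub>0)).astype(np.uint8)
    k,l,s,ce=cv2.connectedComponentsWithStats(m)
    if k<2: print(n,"none");continue
    i=1+np.argmax(s[1:,4]); ys,xs=np.nonzero(l==i)
    P=plane(c,np.c_[xs,ys],z0)[:,:2]
    print(n,len(xs),"Zmed",np.median(Z[l==i]).round(1),cv2.minAreaRect(P.astype(np.float32)))
E
```

```text
case_empty [567.8 319.2   3.3]
washers [453.1 294.9  10.6]
table [561.6 -45.9   1.7]
flat [ 458.7 -103.1   34.5]
btn [ 628.5 -130.6   51.3]
tall [ 642.6 -284.6   75.4]
cube [ 467.9 -285.7   51.1]
bottle [ 535.1 -205.    47.4]
flat 966 Zmed 35.0 ((461.4397277832031, -102.09713745117188), (60.33694839477539, 90.6340560913086), 83.06548309326172)
tall 397 Zmed 74.5 ((630.95068359375, -283.893798828125), (47.17510223388672, 48.11663055419922), 86.09062194824219)
cube 434 Zmed 47.8 ((462.2984313964844, -284.6821594238281), (48.5762939453125, 50.25648880004883), 6.789734363555908)
station 744 Zmed 25.4 ((631.4721069335938, -132.46792602539062), (80.2939682006836, 78.98810577392578), 77.32210540771484)
btn 239 Zmed 39.2 ((632.2352905273438, -131.76473999023438), (46.1829833984375, 43.377197265625), 42.28242874145508)
```

View pics/z1.png

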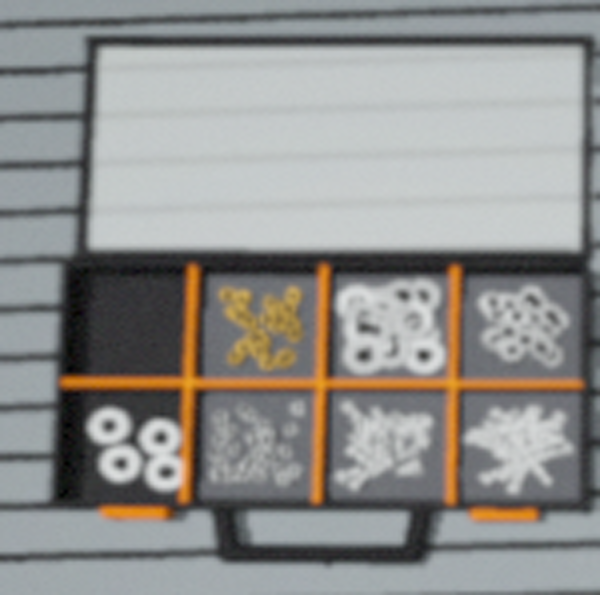

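View pics/z2.png

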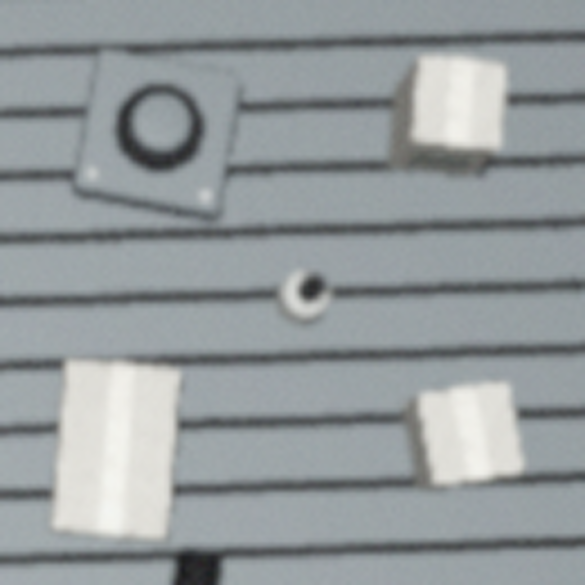

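Run:
```python
from h import *
im,d,c=load("top0.npz"); X=deproj(c,d); Z=X[...,2]
hsv=cv2.cvtColor(im,cv2.COLOR_BGR2HSV)
m=cv2.inRange(hsv,(5,150,120),(16,255,255)); m[250:]=0; m[:,:120]=0;m[:,262:]=0;m[:180]=0
def fit(sel):
    ys,xs=np.nonzero(sel); vx,vy,x,y=cv2.fitLine(np.float32(plane(c,np.c_[xs,ys],39)[:,:2]),cv2.DIST_HUBER,0,.01,.01).ravel(); return np.array([x,y]),np.array([vx,vy])
H=np.zeros_like(m);H[215:224]=m[215:224]; L0=fit(H)
J=[]
for u in(158,191,223):
    V=m.copy();V[:,:u-5]=0;V[:,u+6:]=0;V[214:225]=0;V[:186]=0;V[246:]=0
    p,v=fit(V); t=np.linalg.solve(np.c_[L0[1],-v],p-L0[0]); J.append(L0[0]+t[0]*L0[1])
J=np.array(J); print("junctions",J.round(1),np.linalg.norm(np.diff(J,axis=0),axis=1))
ys,xs=np.nonzero(m);print("orange Z",np.median(Z[m>0]))
yh=(J[0]-J[2]);yh/=np.linalg.norm(yh);xh=np.array([yh[1],-yh[0]]);C=J.mean(0)
E=C+40*xh+119*yh;print("case",C,"yaw",np.degrees(np.arctan2(xh[1],xh[0])),"empty",E)
g=proj(c,[[*(E),40],[*(C+40*xh+40*yh),40]]);print("empty px",g)
# outer corners vs size
print("corners px",proj(c,[[*(C+a*xh+b*yh),40] for a,b in((85,160),(85,-160),(-85,160),(-85,-160))]).round(1).tolist())
print("btn depth rows");print(Z[156:182,325].round(0));print(Z[168,308:343].round(0))
hi=(Z>42)&(np.hypot(X[...,0]-631,X[...,1]+132)<40); print(hi.sum(),np.median(Z[hi]),X[hi][:,:2].mean(0))
ys,xs=np.nonzero(hi);print(plane(c,np.c_[xs,ys],np.median(Z[hi]))[:,:2].mean(0))
# dark ring
ring=((im.max(2)<75)&(np.hypot(X[...,0]-631,X[...,1]+132)<38)).astype(np.uint8)
print("ring",ring.sum(),np.median(Z[ring>0]));ys,xs=np.nonzero(ring);print(cv2.minEnclosingCircle(plane(c,np.c_[xs,ys],34)[:,:2].astype(np.float32)))
# scene: check button depth
im2,d2,c2=load("scene0.npz");X2=deproj(c2,d2)
s=(np.hypot(X2[...,0]-631,X2[...,1]+132)<25)&(X2[...,2]>30);print("scene btn",np.percentile(X2[s][:,2],[50,80,95]))
b=s&(X2[...,2]>np.percentile(X2[s][:,2],60));print(X2[b].mean(0))
s=(np.hypot(X2[...,0]-461,X2[...,1]+102)<60)&(abs(X2[...,2]-35)<4);print("scene flat",X2[s].mean(0))
```

```text
junctions [[519.8 275. ]
 [516.8 194.3]
 [513.9 115.8]] [80.70173 78.54083]
orange Z 38.47943889313615
case [516.83356 195.04234] yaw -2.109921 empty [561.1876 312.489 ]
empty px [[141.02988935 202.33252797]
 [173.72818877 202.51199122]]
corners px [[125.0, 183.8], [257.4, 184.4], [121.8, 254.4], [256.7, 255.5]]
btn depth rows
[27. 26. 25. 37. 37. 42. 47. 49. 48. 48. 52. 46. 51. 50. 46. 49. 47. 41.
 36. 40. 35. 37. 25. 22. 28. 26.]
[   5.   24.   21.   26.   26.   31.   20.   25.   35.   37.   36.   39.
   45.   47.   47.   48.   50.   51.   49.   48.   48.   52.   50.   46.
   44.   39.   37. 1318.   25.   24.   23.   21.   26.   19.   -4.]
121 47.2361561253058 [ 632.28654336 -132.6601937 ]
[ 632.31155964 -132.67300422]
ring 75 37.21158656940179
((632.0481567382812, -131.8321075439453), 21.347179412841797)
scene btn [41.97068799 46.03299681 47.3791565 ]
[ 635.7861103  -133.37859019   46.14935486]
scene flat [ 464.77227981 -103.80328127   33.09048653]
```

Checks:
- Case spacing is 79–81 mm, where 79 is expected.
- The flat carton measures 60×91 mm with its top at 35.
- The station measures 80×79 mm. The button top is at about 48 mm, well above its housing at about 37.

I'll move now, closing the gripper first.

Run:
```python
from plant import manip
import numpy as np, cv2
q=np.array([0,0,1.,0])
for p in([561,312,150],[561,312,65],[461,-102,150],[461,-102,60],[632,-132,150],[632,-132,40]):
    j=manip.inverse_kinematics(p,q); print(p,None if j is None else np.round(j,2))
manip.command_gripper(0)
manip.goto([561,312,150],q)
print(manip.get_clock(),np.round(manip.get_ee_pos(),1),np.round(manip.get_q(),2),manip.get_width(),manip.get_wrist_force())
im,d=manip.camera("top"); cv2.imwrite("pics/top1.png",im)
im,d=manip.camera("scene"); cv2.imwrite("pics/scene1.png",im)
c=manip.get_calibration("wrist"); im,d=manip.camera("wrist"); cv2.imwrite("pics/w1.png",im); np.savez("w1.npz",im=im,d=d,**c)
```

```text
[561, 312, 150] [-0.67  0.49  0.11  1.58 -0.06  1.07  1.03]
[561, 312, 65] [-0.65  0.58  0.09  1.67 -0.06  0.9   1.03]
[461, -102, 150] [-0.56  0.28  0.83  2.03 -0.26  0.93  1.98]
[461, -102, 60] [-0.35  0.39  0.59  2.12 -0.33  0.71  2.03]
[632, -132, 150] [-0.31  0.57  0.68  1.61 -0.39  1.11  2.04]
[632, -132, 40] [-0.17  0.65  0.45  1.7  -0.35  0.87  2.  ]
3.3083 [560.2 313.6 150.1] [-0.67  0.49  0.11  1.58 -0.06  1.07  1.03] 0.26823837690868846 [-0.30859766  0.76518697 -0.17112272]
```

View pics/w1.png

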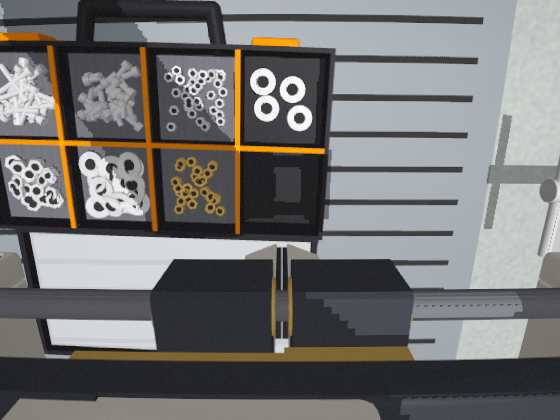

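View pics/scene1.png

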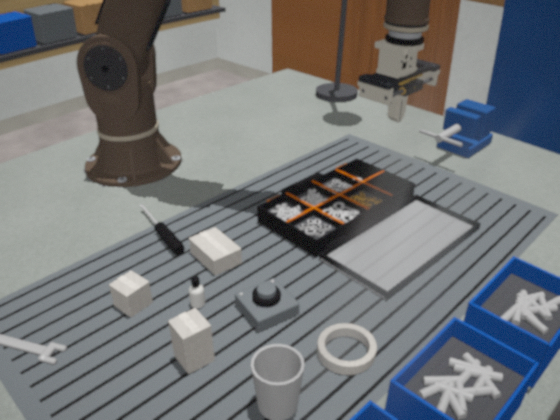

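The wrist view shows the compartment next to the four washers is empty; there is only a shadow in it, centred at about (281,192). I'll cross-check its position, then dwell.

Run:
```python
from plant import manip
from h import *
im,d,c=load("w1.npz")
print("wrist empty",plane(c,[[281,192]],40).round(1), "corners",plane(c,[[238,150],[325,152],[238,233],[318,236]],40).round(0).tolist())
E_=plane(c,[[281,192]],40)[0,:2]
if np.hypot(*(E_-[561,312]))<8:
    manip.servo_line([561,312,64],feed=80); manip.sleep(1.4)
    print(manip.get_clock(),np.round(manip.get_ee_pos(),1),manip.get_wrist_force().round(2))
    manip.servo_line([561,312,150])
    q=np.array([0,0,1.,0])
    manip.goto([461,-102,150],q)
    print(manip.get_clock(),np.round(manip.get_ee_pos(),1),np.round(manip.get_q(),2))
    c=manip.get_calibration("wrist"); im,d=manip.camera("wrist"); cv2.imwrite("pics/w2.png",im); np.savez("w2.npz",im=im,d=d,**c)
```

```text
wrist empty [[560.4 313.8  40. ]] corners [[522.0, 275.0, 40.0], [523.0, 353.0, 40.0], [601.0, 273.0, 40.0], [604.0, 349.0, 40.0]]
6.0833 [561. 312.  64.] [-0.19 -1.35 -0.33]
8.375 [ 461.8 -100.9  150. ] [-0.14  0.23  0.29  2.   -0.08  0.92  1.77]
```

```bash
ls pics
```

```text
scene0.png
scene1.png
top0.png
top1.png
w1.png
w2.png
z1.png
z2.png
```

View pics/w2.png

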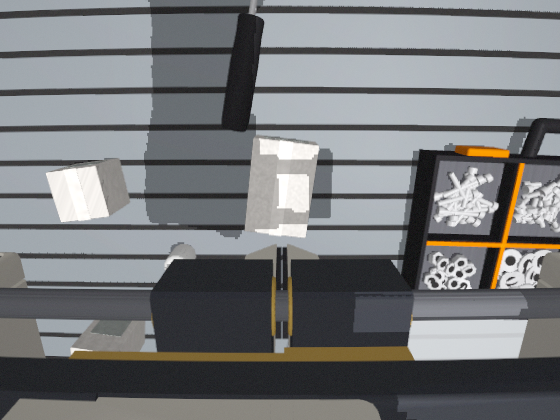

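The wrist view shows the oblong carton with top corners at about (258,137), (318,143), (307,237) and (247,232). It is undisturbed, and its centre is at about (282,187).

Run:
```python
from plant import manip
from h import *
im,d,c=load("w2.npz")
F=plane(c,[[282.5,187]],35)[0]; print("wrist flat",F.round(1))
if np.hypot(*(F[:2]-[461,-102]))<9:
    manip.servo_line([461,-102,62],feed=80); manip.sleep(1.4)
    print(manip.get_clock(),np.round(manip.get_ee_pos(),1),manip.get_wrist_force().round(2))
    manip.servo_line([461,-102,150])
    # view button from 70 mm behind, where the wrist camera sees it as it did the others
    manip.goto([632,-132,150],np.array([0,0,1.,0]))
    print(manip.get_clock(),np.round(manip.get_ee_pos(),1))
    c=manip.get_calibration("wrist"); im,d=manip.camera("wrist"); cv2.imwrite("pics/w3.png",im); np.savez("w3.npz",im=im,d=d,**c)
```

```text
wrist flat [458.4 -99.3  35. ]
11.075 [ 461. -102.   62.] [-0.39 -0.57  0.75]
12.5333 [ 630.8 -132.1  148.4]
```

```bash
sleep 1
```

```text
(no output)
```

View pics/w3.png

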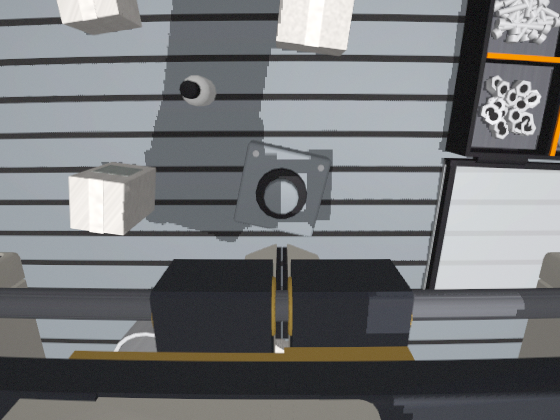

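The button sits in its ring, centred at about (283,196). Next is the cross-check and a gentle press.

Run:
```python
from plant import manip
from h import *
im,d,c=load("w3.npz"); X=deproj(c,d)
print("wrist btn",plane(c,[[284,197]],48)[0].round(1),"depth",np.median(X[192:203,279:290].reshape(-1,3),axis=0).round(1))
B=plane(c,[[284,197]],48)[0]
if np.hypot(*(B[:2]-[632,-132]))<9:
    manip.servo_line([632,-132,60],feed=60); manip.sleep(.3)
    f0=manip.get_wrist_force(); print(f0.round(2))
    z=60;
    hit=manip.servo_line([632,-132,38],feed=8,f_stop=8)
    print(hit,manip.get_clock(),np.round(manip.get_ee_pos(),2),(manip.get_wrist_force()-f0).round(2))
    manip.sleep(.3); print((manip.get_wrist_force()-f0).round(2),np.round(manip.get_ee_pos(),2))
```

```text
wrist btn [ 632.9 -129.2   48. ] depth [ 632.6 -129.2   48.7]
[ 0.28 -0.54 -0.04]
False 17.4333 [ 632.02 -132.01   38.02] [ 0.45  0.22 -0.05]
[-0.09 -0.02  0.23] [ 632.   -132.02   38.01]
```

No force at z=38, which doesn't fit a button top at 48. I'll look before pressing further.

Run:
```python
from plant import manip
from h import *
print(manip.get_ee_pos(),manip.get_ee_rot(),manip.get_width(),manip.get_wrist_force(),manip.get_joint_efforts())
im,d=manip.camera("scene"); np.savez("s4.npz",im=im,d=d,**manip.get_calibration("scene"))
cv2.imwrite("pics/s4.png",cv2.resize(im[150:350,150:400],None,fx=3,fy=3,interpolation=cv2.INTER_CUBIC))
im,d=manip.camera("wrist"); cv2.imwrite("pics/w4.png",im); np.savez("w4.npz",im=im,d=d,**manip.get_calibration("wrist"))
```

```text
[ 632.00286955 -132.01630665   38.01317678] [ 5.22646268e-06  5.28709191e-06  1.00000000e+00 -7.60405259e-06] 0.543771531787487 [ 0.19082077 -0.5594239   0.18723387] [ 3.59098549e-04 -7.31427097e+01  6.41326591e+00 -2.55165249e+01
  5.78477397e-02  6.89970120e-02 -4.55148393e-05]
```

View pics/s4.png

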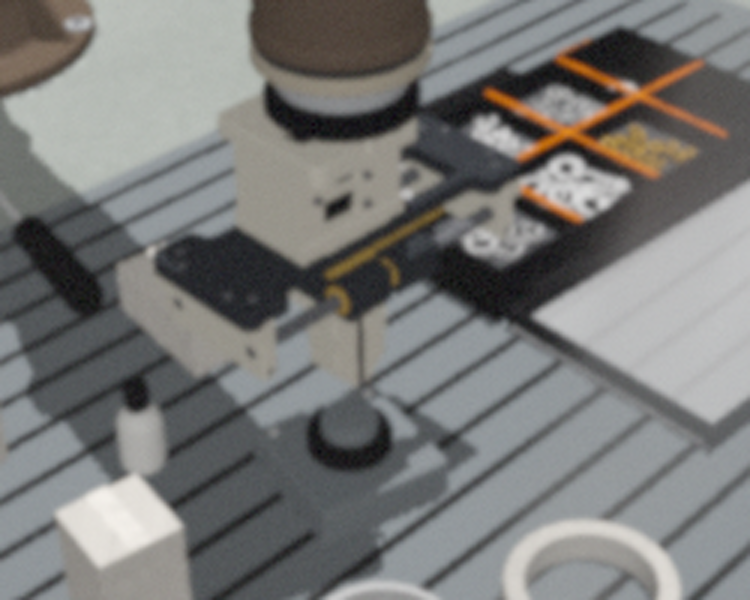

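View pics/w4.png

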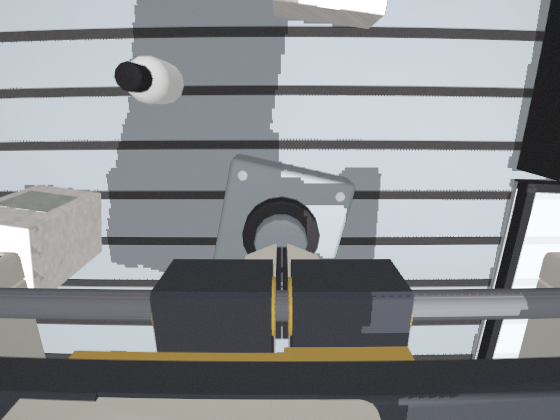

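Run:
```python
from h import *
im,d,c=load("s4.npz"); X=deproj(c,d)
print("TCP px",proj(c,[[632,-132,38],[632,-132,48],[632,-132,60],[632,-132,75]]).round(1).tolist())
for v in range(255,312,4):
    print(v,X[v,265].round(0),X[v,270].round(0),im[v,267])
b=(im[...,1]>0)
im,d,c=load("w4.npz"); X=deproj(c,d)
print("wrist:");
for v in range(190,262,6): print(v,d[v,281].round(0),X[v,265].round(0),X[v,275].round(0))
print(c["pose"].round(2))
```

```text
TCP px [[265.2, 290.9], [265.1, 286.3], [265.0, 280.6], [264.8, 273.5]]
255 [ 665. -162.  146.] [ 668. -155.  144.] [54 53 54]
259 [ 643. -141.  116.] [ 643. -131.  110.] [133 142 146]
263 [ 646. -144.  111.] [ 643. -131.  102.] [135 144 149]
267 [ 643. -142.  100.] [ 642. -130.   93.] [139 148 152]
271 [ 645. -143.   94.] [ 642. -130.   85.] [136 145 148]
275 [ 644. -143.   85.] [ 643. -131.   78.] [138 147 151]
279 [575. -79.  -1.] [582. -73.  -1.] [128 127 126]
283 [ 625. -126.   47.] [ 628. -117.   44.] [87 84 80]
287 [ 630. -130.   44.] [ 637. -126.   45.] [86 86 79]
291 [ 638. -138.   45.] [ 644. -133.   46.] [91 90 85]
295 [ 645. -144.   45.] [ 650. -139.   45.] [102 103  96]
299 [ 646. -146.   37.] [ 651. -139.   37.] [57 56 54]
303 [ 649. -149.   33.] [ 653. -142.   31.] [26 23 23]
307 [ 649. -149.   24.] [ 655. -144.   25.] [68 64 63]
311 [ 656. -156.   25.] [ 663. -151.   27.] [94 90 85]
wrist:
190 214.0 [ 606. -142.   27.] [ 606. -136.   27.]
196 212.0 [ 610. -142.   27.] [ 610. -136.   26.]
202 203.0 [ 611. -142.   36.] [ 610. -135.   38.]
208 205.0 [ 614. -141.   39.] [ 614. -135.   38.]
214 203.0 [ 618. -141.   38.] [ 618. -135.   39.]
220 196.0 [ 620. -141.   43.] [ 619. -135.   47.]
226 196.0 [ 622. -141.   48.] [ 622. -135.   48.]
232 197.0 [ 626. -141.   48.] [ 626. -135.   49.]
238 198.0 [ 630. -141.   48.] [ 629. -135.   49.]
244 201.0 [ 555. -132.  234.] [ 621. -135.   76.]
250 166.0 [ 621. -139.   84.] [ 622. -135.   83.]
256 161.0 [ 621. -139.   91.] [ 621. -135.   91.]
[[-0.0000e+00  9.6000e-01  2.9000e-01  5.5495e+02]
 [ 1.0000e+00  0.0000e+00  0.0000e+00 -1.3197e+02]
 [ 0.0000e+00  2.9000e-01 -9.6000e-01  2.3377e+02]
 [ 0.0000e+00  0.0000e+00  0.0000e+00  1.0000e+00]]
```

Both views put the real fingertips at z≈75 while the reported TCP is 38, so they sit about 37 mm higher than reported. That matters for the earlier dwells too, so I'll check it against the earlier pictures.

Run:
```python
from h import *
im,d,c=load("scene0.npz"); X=deproj(c,d)
print("start TCP px",proj(c,[[174.3,599.6,189],[174.3,599.6,226]]).round(1).tolist())
cr=cv2.resize(im[0:130,290:400],None,fx=4.5,fy=4.5,interpolation=cv2.INTER_CUBIC)
cv2.imwrite("pics/z5.png",cr)
i1=cv2.imread("pics/scene1.png"); print("pose1 px",proj(c,[[560.2,313.6,150],[560.2,313.6,187]]).round(1).tolist())
cv2.imwrite("pics/z6.png",cv2.resize(i1[50:160,340:460],None,fx=5,fy=5,interpolation=cv2.INTER_CUBIC))
for v in range(20,56,3): print(v,X[v,324].round(0),X[v,357].round(0))
```

```text
start TCP px [[338.5, 54.4], [339.2, 41.6]]
pose1 px [[392.6, 135.6], [394.5, 119.4]]
20 [187. 515. 301.] [196. 648. 283.]
23 [190. 511. 294.] [200. 643. 276.]
26 [169. 536. 279.] [196. 649. 266.]
29 [168. 539. 270.] [201. 643. 259.]
32 [167. 540. 262.] [199. 647. 250.]
35 [169. 538. 254.] [203. 643. 242.]
38 [168. 540. 245.] [198. 650. 232.]
41 [168. 540. 237.] [-179. 1158.   63.]
44 [163. 547. 227.] [-180. 1161.   50.]
47 [-305. 1102.   24.] [-175. 1156.   39.]
50 [-304. 1101.   12.] [-165. 1143.   32.]
53 [-297. 1095.    2.] [-174. 1158.   14.]
```

Run:
```python
import cv2,numpy as np
a=cv2.imread("pics/z5.png");b=cv2.imread("pics/z6.png");h=550
b=b[:h];a=a[:h]
a=cv2.copyMakeBorder(a,0,h-a.shape[0],0,0,cv2.BORDER_CONSTANT) if a.shape[0]<h else a
o=np.hstack([a,b]);cv2.imwrite("pics/z7.png",cv2.resize(o,None,fx=.7,fy=.7));print(a.shape,b.shape)
```

```text
(550, 495, 3) (550, 600, 3)
```

View pics/z7.png

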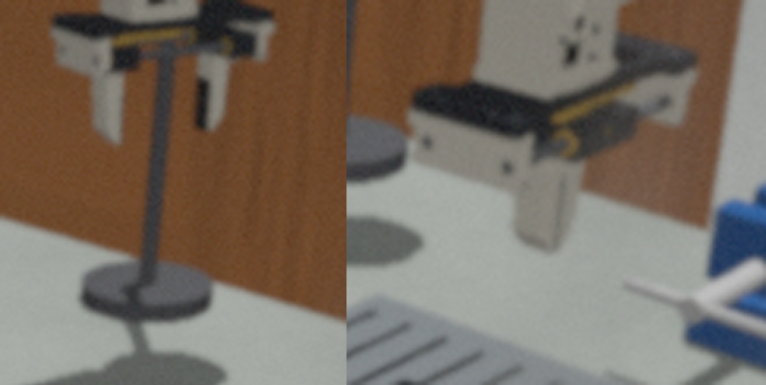

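At all three poses the pictures show the fingertips about 37 mm above the reported TCP. Sideways agreement is good, and touching nothing at "38" confirms it. The controller's tool length is therefore too long, and both dwells were likely too high (grasp point about 80 mm above). I'll redo both with z corrected, checking by picture.

Run:
```python
from plant import manip
from h import *
q=np.array([0,0,1.,0])
manip.servo_line([632,-132,115]); 
manip.goto([561,312,115],q)
print(manip.servo_line([561,312,35],feed=90,f_stop=6)); 
im,d=manip.camera("scene"); np.savez("s5.npz",im=im,d=d,**manip.get_calibration("scene"))
cv2.imwrite("pics/s5.png",cv2.resize(im[80:260,280:480],None,fx=3,fy=3,interpolation=cv2.INTER_CUBIC))
manip.sleep(1.3)
print(manip.get_clock(),np.round(manip.get_ee_pos(),1),manip.get_wrist_force().round(2))
c=manip.get_calibration("scene")
print("px if true z=72:",proj(c,[[561,312,72]]),"if 35:",proj(c,[[561,312,35]]))
```

```text
False
22.5417 [561. 312.  35.] [ 0.64  0.1  -0.8 ]
px if true z=72: [[388.62736257 168.44820124]] if 35: [[386.84969358 183.11386541]]
```

View pics/s5.png

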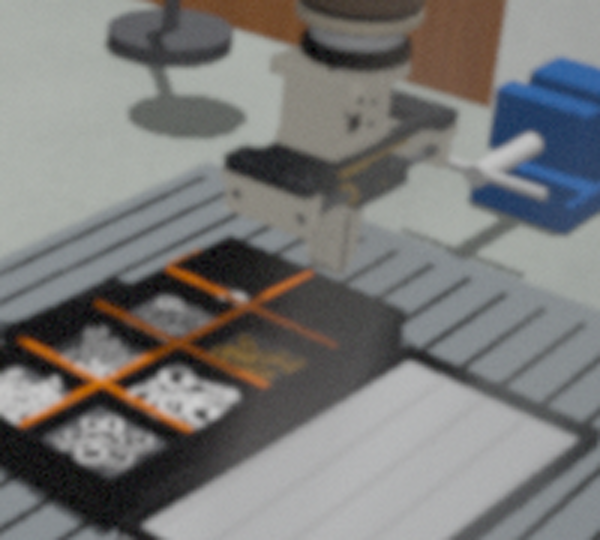

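The tip is seen at about (390,170). That matches a true z of about 70 (predicted 388.6,168.4), so the grasp point is about 50 mm above the mouth. On to the carton.

Run:
```python
from plant import manip
from h import *
q=np.array([0,0,1.,0])
manip.servo_line([561,312,110],feed=200)
manip.goto([461,-102,110],q)
print(manip.servo_line([461,-102,32],feed=90,f_stop=6))
manip.sleep(1.35)
im,d=manip.camera("scene")
cv2.imwrite("pics/s6.png",cv2.resize(im[150:320,120:320],None,fx=3,fy=3,interpolation=cv2.INTER_CUBIC))
print(manip.get_clock(),np.round(manip.get_ee_pos(),1),manip.get_wrist_force().round(2))
c=manip.get_calibration("scene"); print(proj(c,[[461,-102,69],[461,-102,35]]))
```

```text
False
27.05 [ 461. -102.   32.] [-0.31  0.32 -0.38]
[[212.4419955  226.84946389]
 [213.7633024  241.8353297 ]]
```

View pics/s6.png

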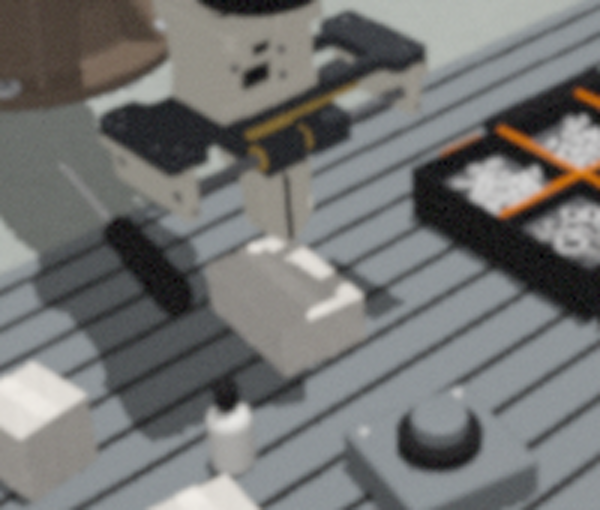

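The tip is at about (215,230), above the carton's middle as predicted (212,227). Nothing was touched. Now the press, with contact expected near reported z≈11.

Run:
```python
from plant import manip
from h import *
q=np.array([0,0,1.,0])
manip.servo_line([461,-102,110],feed=200)
manip.goto([632,-131,100],q)
manip.servo_line([632,-131,20],feed=80); manip.sleep(.2)
f0=manip.get_wrist_force(); print(f0.round(2),manip.get_clock())
hit=manip.servo_line([632,-131,0],feed=6,f_stop=8)
print(hit,manip.get_clock(),np.round(manip.get_ee_pos(),2),(manip.get_wrist_force()-f0).round(2))
manip.sleep(.2); print((manip.get_wrist_force()-f0).round(2),np.round(manip.get_ee_pos(),2))
```

```text
[-0.74  0.53 -0.48] 29.6667
True 31.8917 [ 632.04 -130.97    5.41] [-0.61  0.35  6.83]
[-0.66  0.01  6.46] [ 632.06 -130.97    5.42]
```

It stopped at 5.4 (predicted 5 for fully down) with 6.5 N, above the 5 N spring, so the button is at its stop. Raising.

Run:
```python
from plant import manip
from h import *
manip.servo_line([632,-131,20],feed=40)
manip.servo_line([632,-131,120],feed=120); manip.sleep(.3)
print(manip.get_clock(),np.round(manip.get_ee_pos(),1),manip.get_wrist_force().round(2))
im,d=manip.camera("scene"); cv2.imwrite("pics/s7.png",im)
c=manip.get_calibration("scene");X=deproj(c,d)
a,_,_=load("scene0.npz")
for n,p in dict(flat=(215,250),tall=(191,340),cube=(131,293),bottle=(196,295),btn=(267,293)).items():
    u,v=p; A=np.float32(cv2.cvtColor(a,6)[v-25:v+25,u-25:u+25]);B=np.float32(cv2.cvtColor(im,6)[v-25:v+25,u-25:u+25])
    print(n,cv2.phaseCorrelate(A,B))
s=(np.hypot(X[...,0]-631,X[...,1]+132)<25)&(X[...,2]>30)&(X[...,2]<60);print("btn z",np.percentile(X[s][:,2],[50,80,95]))
```

```text
33.9 [ 631.7 -131.   119.5] [ 0.69  0.33 -0.33]
flat ((-0.5106436197226465, 0.39904905172311445), 0.4423885498046875)
tall ((0.19056749195084066, 0.05959957212492384), 0.8809741176605225)
cube ((0.06930187168126167, 0.056395418825346155), 1.0210291397094726)
bottle ((0.07071056429712286, 0.024318622204891227), 0.7691878105163574)
btn ((0.039130598106758896, -0.16255093465827386), 0.5674638977050781)
btn z [41.66940035 46.10615155 47.05338999]
```

View pics/s7.png

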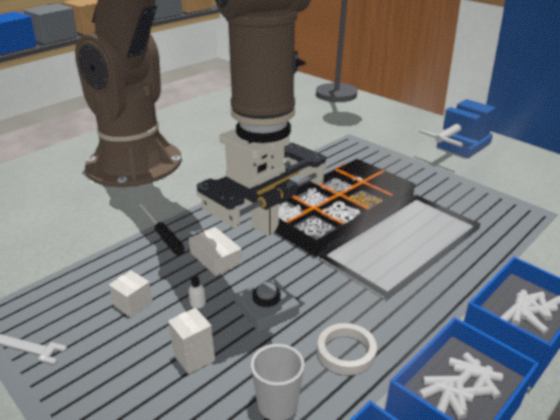

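The button is back up (46–47 mm, as before) and the hand is about 110 mm above it. The cartons and bottle are within about 0.6 px of where they started.

```bash
python3 -c "
from plant import manip
print(manip.sign_off(), manip.get_clock())"
```

```text
the job is handed in; nothing more can be done
the job is handed in; nothing more can be done
```

I pointed at the empty compartment (the +x/+y corner), then at the low carton, then pressed the button fully down and raised the hand. I handed the job in just after 33.9 s on the robot's clock, against the 48 s limit; sign-off reported no verdict.

- **Tool height error:** my first button press met nothing at a reported z of 38. The pictures showed the real fingertips about 37 mm above the reported TCP. My first two dwells had therefore been too high, so I repeated both with the height corrected.
- **Dwells:** each lasted about 1.4 s. At the compartment, the scene picture put the fingertips about 30 mm above the mouth (grasp point about 50 mm). At the carton they were about the same height above its top. My position estimates for each target agreed to within about 4 mm.
- **Press:** the hand stopped within 0.5 mm of the depth I expected for fully down. It was pushing with about 6.5 N, more than the 5 N spring.
- **Final state:** the button is back up, the hand is about 110 mm above it, and the cartons and bottle are within about 0.6 px of their start. The flat carton's image match was weak because the hand's shadow fell on it. Wrist force showed only noise except during the press.

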